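# Hook up a spring balance on the force bench and hold it at the test mark

### The arm

A 6-joint arm with a two-finger parallel gripper is mounted at the origin on the work surface. World frame = base frame: x ahead of the robot, y to its left, z up, the work surface at z = 0. Lengths are in mm, angles in rad, forces in N, time in s.
With the tool pointing down it reaches from about 350 to 800 mm from the base axis. Payload 7.3 kg.
Tool frame: the origin (TCP) lies where the fingers leave the gripper's body, on its centre line; the fingertips stand 73 mm ahead of it and the grasp point (between the pads) lies 54 mm ahead of it; z points along the fingers, y is the line along which they close (so a half turn about z gives the same grasp; the last joint's range is limited). The gripper opens to 85 mm and grips with 20 to 120 N. Pads are 22 mm wide; open, the fingers measure 114 mm over their backs; the gripper's body (76 mm by 85 mm) begins 54 mm behind the grasp point. The pads swing forward as they close: fully open they stand 13 mm farther back than shut.
Start: joints at [-1.389, 0.342, 1.524, -0, 1.275, -0.146], TCP at [169.051, -497.051, 303.922] pointing down, gripper open.
Joint ranges: [-2.53, 2.53], [-0.77, 2.02], [0.04, 2.7], [-1, 4.14], [0.28, 2.66], [-3.11, 3.11]. Speed limits (rad/s): [2.57, 2.57, 3.14, 3.14, 3.14, 3.14].

### API

Orientations are given as a unit quaternion [x, y, z, w].
In Python, from rig import manip gives the robot as it stands.
- The arm moves only by the tool jog_arm, never from a script. Its argument "increments" is one flat list of numbers, 6 for each row, row after row: the shift along the world's x, y, z in mm, then the turn, a rotation vector about the world's x, y, z in rad. A call has 1 to 8 rows; each row is the pose to reach, as a shift and turn from the pose commanded when the call began; what a row does not reach only later rows make up. A row lasts 1/12 s, in which the tool goes at most 41.7 mm and 7.16 degrees, less where a joint would pass 70% of its speed; a pose out of reach is approached as far as the arm can. A call with a gripper value outside its range is refused whole. "jaw" is the finger opening in mm, from 0 to 85.4, set as the call begins (left out, the last holds). The fingers move at their own pace and stop on an object; "newtons" is the grip in N (left out, the last holds). Time passes only in rows, so rows that repeat a pose let the fingers close. It gives the time, the measured TCP pose, the force, the opening and the grip force at its end, in the units of the state.
- manip.read_state(): the state, without advancing time (a new reading comes with each control period).
- manip.get_image(name): name is "side" or "top"; returns a dict with "img" (420x560x3 uint8, red, green, blue), "range_z" (420x560 float32, mm along the optical axis (not along the pixel's ray), 0 where there is no reading), "vfov" (degrees; the focal length in pixels is half the picture's height over the tangent of half this angle, whatever the lens; pixels are square), "cx", "cy" (the principal point, pixels), "distortion" ([k1, k2, p1, p2, k3] as OpenCV has them; the pictures are not rectified), "rvec" (rotation vector, rad) and "tvec" (3), from world to camera coordinates, as OpenCV has them. Camera axes: x right, y down, z forward; pixel columns grow to the right and rows downward; lengths in mm; the calibration is good to about 2 mm. A picture is of the moment at which its call begins.
- manip.finish_job(): hands the job in; it is judged then, once.
The state is a dict: "time_s": time; "q": joint angles; "joint_vel": joint speeds; "effort": joint torques, N m; "tool_pos": TCP position; "ee_rot": TCP orientation; "contact_force": force on the tool from outside, world axes, zero at the start; "ft_torque": the same for the moment, N m; "width": opening from 0.0 (shut) to 1.0 (fully open); "grasp_force": force on a finger pad.
Only numpy, scipy, OpenCV 4.12 (cv2) and the standard library are available. Lean on these libraries where they do the work, as an engineer would, in place of code of your own. Each camera call takes 0.05 s, during which the arm holds its last target. There are 200 camera calls.

### The job

Set the flat spring balance up for its check: lay it face up in the cradle of the force bench with its eye dropped over the pin of the reference force gauge, and only then draw its grip slowly straight out, away from the pin, until the black pointer stands level with the brass marker on its scale, to within half a scale division and without running a whole division past it. Finish while still holding the grip there, pointer on the mark, for a colleague to read the reference gauge; leave the taximeter, tape roll, pen and sealing pliers where they lie.

Things in the scene. Friction and masses are not known exactly. Their poses are not given: they have to be found in the camera images.
- bench: force bench, fixed to the desk: aluminium base plate 90 x 380 x 12 mm, long axis y, reaching from y = -100 to +280 mm of its origin, which lies at desk height in the middle of its width. A grey digital force gauge, 66 mm wide, its top 50 mm above the desk, stands on it from y = +125 to +270 mm. The balance lies along the bench's y, eye towards +y; the pull is towards -y
- cradle (a point): middle of the cradle, at bed height, 28 mm above the desk; axes as the bench. Two dark steel saddles, each 20 mm long in y, centred 55 mm either side of this point along y; on each bed stand side cheeks 8 mm thick, 12 mm high, 44 mm apart inside. The 90 mm between the saddles is free for fingers down to the base plate
- pin: upright steel pin 9 mm in diameter with a round top, carried on the reference gauge's shaft, at x = 0, y = +85 mm of the bench. Origin at its foot, on the axis, 32 mm above the desk; the pin's top is 24.5 mm above its foot; z up
- case_mid (a point): centre, half-way up, of the balance's flat aluminium case: 36 mm wide (x), 160 mm long (y), 20 mm thick (z, out of the scale face). The balance weighs about 0.3 kg and starts flat on the desk, face up, eye roughly to the robot's left. Steel eye at its +y end; grip and, beyond it, a small hook at its -y end, reaching to y = -169 mm. In the cradle this point is 38 mm above the desk
- eye (a point): centre of the eye, a flat steel ring in the case's mid-plane at y = +95 mm of case_mid: hole 18 mm, outside 30 mm, 6 mm thick. Axes as the case
- grip (a point): centre of the round dark steel grip that pulls the spring out: 14 mm in diameter, 40 mm long along y, on the case's centre line, 114 mm from case_mid towards -y at rest, with a 19 mm flange at its outer end and a gap of 14 mm to the case at its inner end. In the cradle its axis is 38 mm above the desk. Axes as the case
- draw (a joint): how far the grip is drawn out of the case, 0 at rest to 0.085 m at the stop; grows as it is pulled towards -y. A spring draws it back: 125 N/m, about 0.4 N at rest, 1 N for each 8 mm scale division. The pointer moves with it
- pointer (a point): the black pointer bar across the slot in the scale face, fixed to the grip's rod; at rest 50 mm from case_mid towards +y, at the zero line; 12 mm above the case's mid-plane. Axes as the case
- marker (a joint): where the brass marker is clamped along the scale, in m from the zero line, 0.040 to 0.070; the pointer is level with the marker when joint draw equals this. It is screwed tight and does not shift
- mark (a point): the tip of the brass marker, a block 9 x 8 x 4 mm on the scale face beside the slot on the case's +x side. Axes as the case
- taximeter: bystander: steel box with black front, 182 x 139 x 54 mm, origin under its centre
- tape: bystander: roll of paper tape lying flat, 100 mm outside, 24 mm high, origin under its centre
- pen: bystander: black marker pen 140 mm long, 19 mm thick, along its x, origin under its middle
- seal_pliers: bystander: sealing pliers with red handles, 210 mm long along its x, 18 mm high, origin under the middle

How it is judged:
By the outcome, as a careful person would: the job done as asked, in the order asked, and still so for the second after the job is handed in, while the arm keeps its last pose, push and grip.
It also fails if it takes over 64 s, if anything falls off the work surface, if the arm or the gripper's body presses on something with over 40 N, if the wrist force passes 120 N, or if a joint passes its speed limit or range.

## Working session

There is one attempt and no reset: what is moved stays moved. The work goes in short steps, Python scripts to look and compute and a tool call to move; the robot and the scene stay as the last step left them, time stands still between calls to the robot, and variables do not carry over. Pictures are saved under pics/ and viewed, at most 10 in all, crops included, and the job is handed in when it is done.

Besides the shell and the picture viewer there is one more tool, called after "Emit:" as a command line: name --argument value ..., lists and objects as JSON in quotes. jog_arm: Moves the arm, as the interface text tells. Its arguments: {"type":"object","properties":{"increments":{"type":"array"},"jaw":{"type":"number"},"newtons":{"type":"number"}},"required":["increments"]}

```bash
mkdir -p pics
cat > h.py <<'E'
import numpy as np, cv2
from rig import manip
def grab(n):
    d=manip.get_image(n); h=d["img"].shape[0]
    f=h/2/np.tan(np.radians(d["vfov"])/2)
    d["K"]=np.array([[f,0,d["cx"]],[0,f,d["cy"]],[0,0,1]]); d["D"]=np.array(d["distortion"],float)
    d["R"]=cv2.Rodrigues(np.array(d["rvec"],float))[0]; d["t"]=np.array(d["tvec"],float).ravel()
    return d
def ray(d,px):
    p=cv2.undistortPoints(np.array(px,float).reshape(-1,1,2),d["K"],d["D"]).reshape(-1,2)
    v=np.c_[p,np.ones(len(p))]@d["R"]; return -d["R"].T@d["t"],v
def atz(d,px,z):
    c,v=ray(d,px); return c+v*((z-c[2])/v[:,2])[:,None]
def atd(d,px):
    c,v=ray(d,px); r=np.array([np.median(d["range_z"][int(y)-1:int(y)+2,int(x)-1:int(x)+2]) for x,y in px]); return c+v*r[:,None]
def tri(d1,p1,d2,p2):
    c1,v1=ray(d1,p1);c2,v2=ray(d2,p2);o=[]
    for a,b in zip(v1,v2):
        s=np.linalg.lstsq(np.c_[a,-b],c2-c1,rcond=None)[0]; A=c1+a*s[0];B=c2+b*s[1]; o.append([*(A+B)/2,np.linalg.norm(A-B)])
    return np.array(o)
def save(d,n,box=None,s=1):
    im=d["img"][...,::-1]
    if box: x,y,w,h=box; im=im[y:y+h,x:x+w]
    cv2.imwrite(f"pics/{n}.png",cv2.resize(im,None,fx=s,fy=s,interpolation=cv2.INTER_CUBIC))
E
python3 - <<'E'
from h import *
import pickle
np.set_printoptions(precision=2,suppress=True)
for n in("top","side"):
    d=grab(n);save(d,n+"0",None,1.4);pickle.dump(d,open(n+"0.pkl","wb"));print(n,-d["R"].T@d["t"],d["R"],d["K"][0,0])
print(manip.read_state())
E
```

```text
top [ 420.67   -1.14 1298.91] [[-0.03 -1.    0.  ]
 [-0.99  0.03 -0.11]
 [ 0.11 -0.01 -0.99]] 415.01122470417636
side [-196.91  770.4   770.76] [[-0.7  -0.72  0.02]
 [-0.41  0.38 -0.83]
 [ 0.59 -0.59 -0.56]] 447.90324171393786
{'time_s': 0.1, 'q': array([-1.39,  0.34,  1.52,  0.  ,  1.28, -0.15]), 'joint_vel': array([ 0., -0., -0., -0.,  0.,  0.]), 'effort': array([  0.  , -43.44, -24.65,  -0.  ,   0.  ,   0.  ]), 'tool_pos': array([ 169.01, -496.76,  303.3 ]), 'ee_rot': array([ 0.99,  0.16, -0.  , -0.  ]), 'contact_force': array([ 0.13,  1.  , -0.13]), 'ft_torque': array([-0.  ,  0.01,  0.03]), 'grasp_force': 0.0, 'width': 1.0003989242137394}
```

View pics/top0.png

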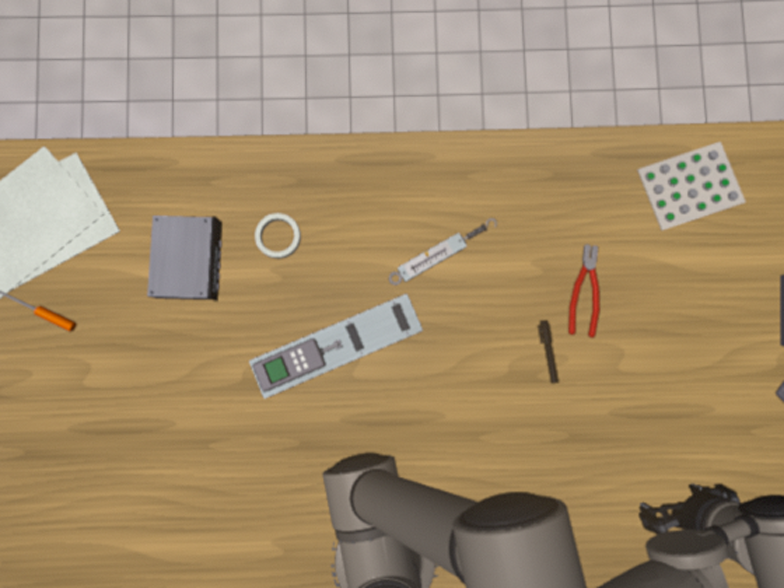

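View pics/side0.png

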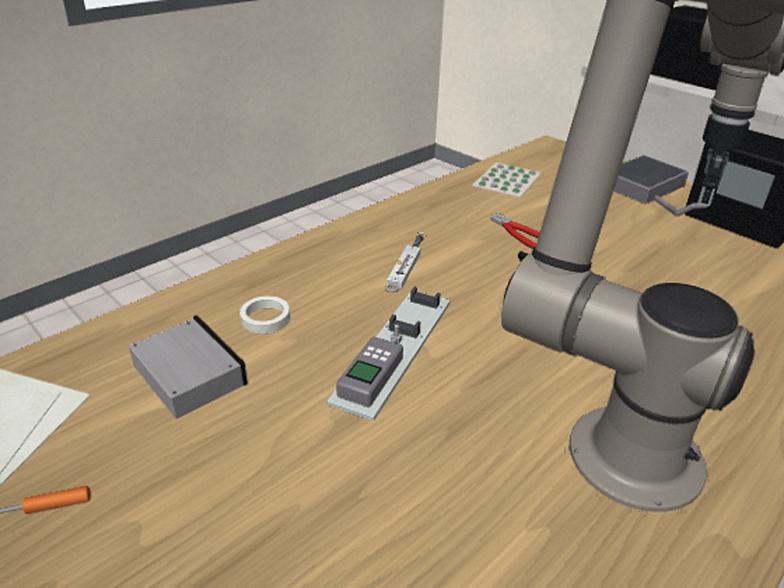

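The top view shows the balance at about (440,250) in the enlarged picture, with its eye at (395,278) and hook at (490,222). The bench runs from (258,380) to (412,312), with the gauge at its left end. The side view shows the same layout. I'll enlarge both views.

Run:
```python
import pickle
from h import *
d=pickle.load(open("top0.pkl","rb"));save(d,"topc",(170,145,190,142),4.2)
d=pickle.load(open("side0.pkl","rb"));save(d,"sidec",(230,160,100,145),4.1)
```

```text
(no output)
```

View pics/topc.png

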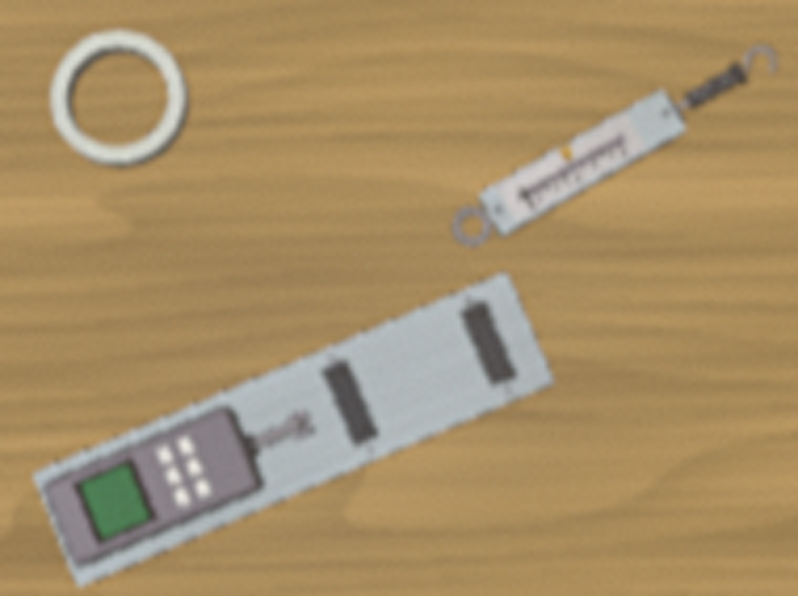

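View pics/sidec.png

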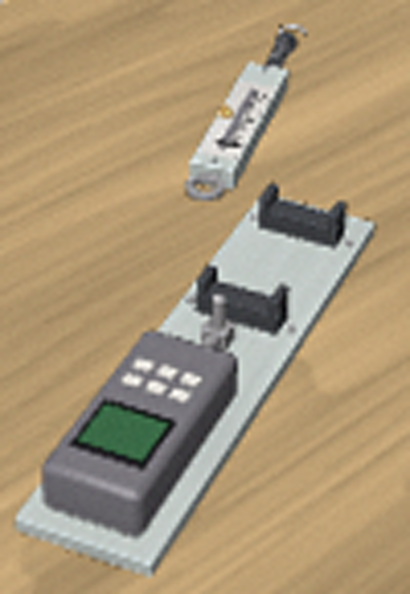

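The top crop shows these points:
- **Case top corners:** (481,192), (665,90), (686,127), (505,234).
- **Eye, marker and pointer:** eye (472,225), marker (566,153), pointer (525,195).
- **Base corners:** (34,474), (505,274), (552,381), (80,586).
- **Saddles and pin:** saddles (349,403) and (488,343), pin about (303,424).

The side crop shows:
- **Eye and pin top:** eye (206,187), pin top (219,298).
- **Base corners:** (18,525), (152,573), (376,225).

Run:
```python
import pickle
from h import *
np.set_printoptions(precision=1,suppress=True)
T=pickle.load(open("top0.pkl","rb"));S=pickle.load(open("side0.pkl","rb"))
t=lambda a:(np.array(a,float)+.5)/4.2-.5+[170,145]
s=lambda a:(np.array(a,float)+.5)/4.1-.5+[230,160]
def fit(P,M):
    P=P[:,:2];M=np.array(M,float);a=M-M.mean(0);b=P-P.mean(0)
    th=np.arctan2((a[:,0]*b[:,1]-a[:,1]*b[:,0]).sum(),(a*b).sum());R=np.array([[np.cos(th),-np.sin(th)],[np.sin(th),np.cos(th)]])
    o=P.mean(0)-R@M.mean(0);return th,R,o,P-(M@R.T+o)
# case: +y to left(eye); x axis = up in image
cc=t([(481,192),(665,90),(686,127),(505,234)])
th,R,o,e=fit(atz(T,cc,20),[(18,80),(18,-80),(-18,-80),(-18,80)]);print("case",np.degrees(th),o,e.ravel())
print(" eye pred",R@[0,95]+o,"seen",atz(T,t([(472,225)]),13), "grip",R@[0,-114]+o)
for n,p in(("marker",(566,153)),("pointer",(525,195))): print(n,(atz(T,t([p]),22)[0,:2]-o)@R)
print("tri eye",tri(T,t([(472,225)]),S,s([(206,187)])))
bc=t([(34,474),(505,274),(552,381),(80,586)])
th,R,o,e=fit(atz(T,bc,12),[(45,280),(45,-100),(-45,-100),(-45,280)]);print("bench",np.degrees(th),o,e.ravel())
print("pin pred",R@[0,85]+o, "pin tri",tri(T,t([(303,424)]),S,s([(219,298)])), atz(T,t([(303,424)]),56))
print("base tri",tri(T,t([(34,474),(552,381),(80,586)]),S,s([(18,525),(376,225),(152,573)])))
print("saddles local",(atz(T,t([(349,403),(488,343)]),34)[:,:2]-o)@R)
print("side case corners tri", tri(T,t([(481,192),(505,234),(665,90)]),S,s([(192,157),(232,170),(249,64)])))
print("depth: case,saddle", atd(T,t([(545,185),(640,115),(349,403),(488,343),(420,370)])))
```

```text
case 28.395612947706343 [ 650.1 -123.3] [ 0.6 -1.2 -2.1 -0.2  1.1  2.4  0.4 -0.9]
 eye pred [605.  -39.8] seen [[605.  -38.4  13. ]] grip [ 704.4 -223.6]
marker [11.6  9.4]
pointer [-0.5 51.7]
tri eye [[605.3 -39.    7.7   1.4]]
bench 21.690175483168513 [491.5  12.8] [-0.  -2.2 -2.5  1.6  0.7  2.7  1.8 -2.2]
pin pred [460.1  91.8] pin tri [[460.8  88.7  50.1   3.4]] [[459.4  87.1  56. ]]
base tri [[429.2 288.6   3.7   2. ]
 [486.6 -95.1   7.8   2.5]
 [347.3 256.    2.4   0.4]]
saddles local [[ -0.4  45.7]
 [ -0.1 -64.2]]
side case corners tri [[ 628.   -46.1   20.5    1.4]
 [ 598.2  -61.8   15.9    2.5]
 [ 703.4 -186.    14.4    0.7]]
depth: case,saddle [[ 632.9  -93.5   18. ]
 [ 683.8 -166.2   18.6]
 [ 474.6   55.4   27.8]
 [ 515.7  -47.2   26.1]
 [ 498.3    3.2    9.5]]
```

Emit:
jog_arm --increments '[481,374,-100,0,0,1.742,481,374,-100,0,0,1.742,481,374,-100,0,0,1.742,481,374,-100,0,0,1.742,481,374,-100,0,0,1.742,481,374,-100,0,0,1.742,481,374,-100,0,0,1.742,481,374,-100,0,0,1.742]'

```text
time_s: 0.77
tool_pos: [429.9, -293.5, 249.4]
ee_rot: [0.786, 0.619, -0.0, -0.0]
contact_force: [0.7, -1.1, 0.0]
width: 0.999
grasp_force: 0.0
```

Emit:
jog_arm --increments '[220,170,-50,0,0,0.733,220,170,-50,0,0,0.733,220,170,-50,0,0,0.733,220,170,-50,0,0,0.733,220,170,-50,0,0,0.733,220,170,-50,0,0,0.733,220,170,-50,0,0,0.733,220,170,-50,0,0,0.733]'

```text
time_s: 1.43
tool_pos: [651.7, -120.3, 197.3]
ee_rot: [0.512, 0.859, 0.001, -0.001]
contact_force: [-1.3, 1.0, -0.3]
width: 0.998
grasp_force: 0.0
```

Run:
```python
from h import *
s=manip.read_state();print(s["tool_pos"],2*np.degrees(np.arctan2(s["ee_rot"][1],s["ee_rot"][0]))-90,s["q"],s["ee_rot"])
```

```text
[ 651.65001496 -120.26039723  197.26001242] 28.374629035076453 [-0.29872966  0.68348943  1.2472846   0.00199718  1.21237019 -0.79466242] [ 5.12232651e-01  8.58845874e-01  7.24921792e-04 -9.74828397e-04]
```

Emit:
jog_arm --increments '[-2,-3,-40,0,0,0,-2,-3,-80,0,0,0,-2,-3,-110,0,0,0,-2,-3,-120,0,0,0,-2,-3,-120,0,0,0]' --jaw 70

```text
time_s: 1.85
tool_pos: [644.9, -127.8, 76.6]
ee_rot: [0.515, 0.857, -0.001, -0.003]
contact_force: [-0.7, -0.3, 0.8]
width: 0.82
grasp_force: 0.0
```

Emit:
jog_arm --increments '[0,0,0,0,0,0,0,0,0,0,0,0,0,0,0,0,0,0,0,0,0,0,0,0,0,0,0,0,0,0,0,0,0,0,0,0,0,0,0,0,0,0]' --jaw 20 --newtons 40

```text
time_s: 2.43
tool_pos: [648.6, -128.6, 83.2]
ee_rot: [0.514, 0.858, 0.001, 0.003]
contact_force: [1.8, -0.2, 6.2]
width: 0.408
grasp_force: 41.5
```

Emit:
jog_arm --increments '[0,0,15,0,0,0,0,0,50,0,0,0,0,0,80,0,0,0,0,0,80,0,0,0,0,0,80,0,0,0]'

```text
time_s: 2.85
tool_pos: [647.5, -128.4, 162.9]
ee_rot: [0.514, 0.858, 0.001, 0.003]
contact_force: [0.6, -0.1, -3.1]
width: 0.406
grasp_force: 40.9
```

Run:
```python
from h import *
import pickle
for n in("top","side"):
    d=grab(n);pickle.dump(d,open(n+"1.pkl","wb"));
    s=manip.read_state();print(s["tool_pos"],2*np.degrees(np.arctan2(s["ee_rot"][1],s["ee_rot"][0]))-90,s["contact_force"],s["width"])
    save(d,n+"1",(170,125,190,142) if n=="top" else (200,110,200,150),4)
```

```text
[ 646.51674791 -128.13141854  160.62410069] 28.0720140220142 [-0.87919958 -0.24992797 -4.17255354] 0.4090160953965931
[ 645.95301251 -127.92391665  159.21972586] 28.07361231564768 [-0.57385926 -0.30171881 -4.65251977] 0.4050480064669063
```

View pics/top1.png

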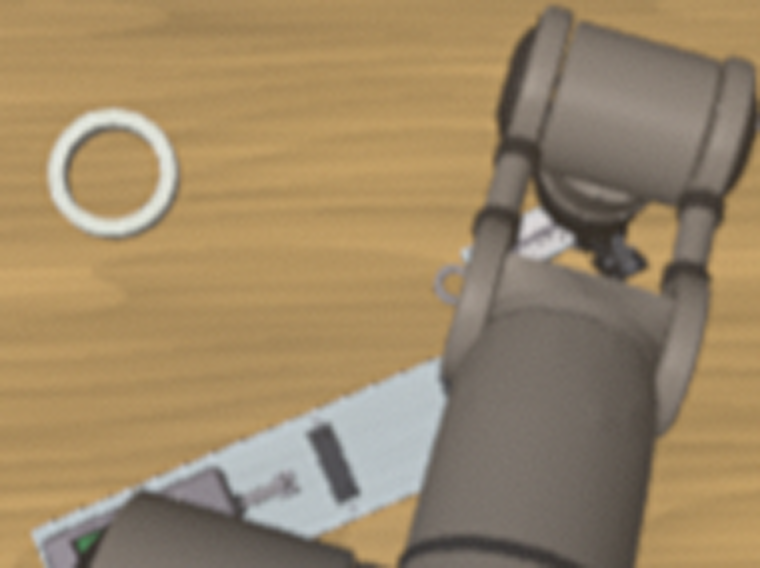

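The eye ring shows at (451,284) in the top crop. The arm hides most of the rest.

View pics/side1.png

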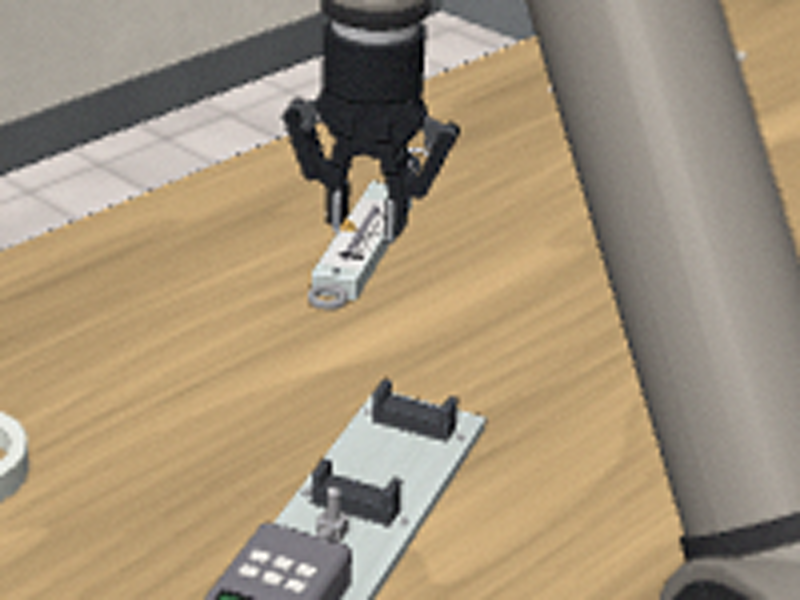

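The side crop shows the balance held level, with the eye centre at (328,296), the case's eye-end top corners at (313,277) and (355,290), and the pin top at (334,490).

Run:
```python
import pickle
from h import *
np.set_printoptions(precision=1,suppress=True)
T=pickle.load(open("top1.pkl","rb"));S=pickle.load(open("side1.pkl","rb"))
t=lambda a:(np.array(a,float)+.5)/4-.5+[170,125]
s=lambda a:(np.array(a,float)+.5)/4-.5+[200,110]
print("eye",tri(T,t([(451,284)]),S,s([(328,296)])))
for z in (85,90,95): print(z,"top",atz(T,t([(451,284)]),z),"side",atz(S,s([(328,296)]),z))
c,v=ray(S,s([(334,490)]));print("pintop side@56.5",atz(S,s([(334,490)]),56.5),"@53",atz(S,s([(334,490)]),53))
print("pin top seen",atz(T,t([(289,486)]),56.5))
p=s([(340,275),(350,240)]);print("case top depth",atd(S,p))
print(manip.read_state()["tool_pos"])
```

```text
eye [[600.9 -38.5  87.1   2.8]]
85 top [[602.3 -37.7  85. ]] side [[602.2 -41.8  85. ]]
90 top [[601.6 -37.5  90. ]] side [[596.4 -35.9  90. ]]
95 top [[600.8 -37.4  95. ]] side [[590.6 -30.   95. ]]
pintop side@56.5 [[456.8  95.   56.5]] @53 [[460.   91.7  53. ]]
pin top seen [[457.7  86.8  56.5]]
case top depth [[ 606.6  -58.4   94.6]
 [ 641.  -103.6   93.1]]
[ 646.  -127.9  159.2]
```

Emit:
jog_arm --increments '[-20,16,0,0,0,-0.02,-45,37,0,0,0,-0.04,-75,61,0,0,0,-0.06,-105,86,0,0,0,-0.08,-130,107,0,0,0,-0.1,-145,118,0,0,0,-0.11,-151,123,0,0,0,-0.111,-151,123,0,0,0,-0.111]'

```text
time_s: 3.62
tool_pos: [494.0, -4.1, 159.0]
ee_rot: [0.561, 0.828, -0.001, -0.002]
contact_force: [1.1, 0.5, -3.3]
width: 0.404
grasp_force: 41.0
```

Emit:
jog_arm --increments '[0,0,-6,0,0,0,0,0,-12,0,0,0,0,0,-12,0,0,0,0,0,-12,0,0,0]'

```text
time_s: 3.95
tool_pos: [496.0, -5.8, 147.0]
ee_rot: [0.562, 0.827, -0.0, -0.001]
contact_force: [-0.0, 0.8, -2.4]
width: 0.409
grasp_force: 41.0
```

Run:
```python
from h import *
import pickle
D={}
for n in("top","side"):
    d=D[n]=grab(n);pickle.dump(d,open(n+"2.pkl","wb"))
    s=manip.read_state();print(s["tool_pos"],2*np.degrees(np.arctan2(s["ee_rot"][1],s["ee_rot"][0]))-90,s["contact_force"],s["width"],s["ee_rot"])
b=[]
for n,(x,y,w,h) in (("top",(215,205,100,75)),("side",(240,190,80,75))):
    b.append(cv2.resize(D[n]["img"][y:y+h,x:x+w,::-1],(w*4,h*8) if 0 else (400,int(h*400/w)),interpolation=cv2.INTER_CUBIC))
H=max(i.shape[0] for i in b);b=[cv2.copyMakeBorder(i,0,H-i.shape[0],0,0,0) for i in b]
cv2.imwrite("pics/p2.png",np.hstack(b))
```

```text
[496.07937497  -5.71054116 147.33291907] 21.66857240013894 [-0.15970735 -1.04045504 -3.28626912] 0.4037559175268782 [ 5.61588308e-01  8.27416725e-01 -1.54014993e-04 -3.34947567e-04]
[496.10392352  -5.60280904 147.59948751] 21.678355361930784 [ 0.4645037   0.9779627  -3.48604322] 0.4081844938616822 [ 5.61517701e-01  8.27464716e-01 -4.24463202e-05 -1.15535095e-04]
```

View pics/p2.png

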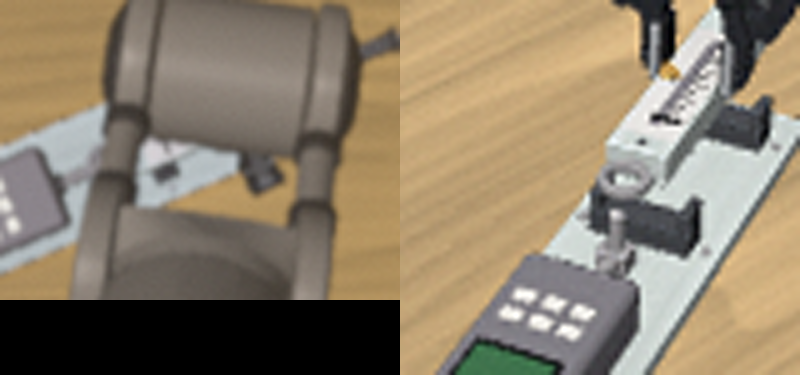

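In the side half, the eye centre is at (626,180) and the pin top at (617,212). The wrist hides the eye from the top camera, so I'll get relative heights from the side depth.

Run:
```python
import pickle
from h import *
np.set_printoptions(precision=1,suppress=True)
S=pickle.load(open("side2.pkl","rb"))
s=lambda a:(np.array(a,float)+.5-[400,0])/5-.5+[240,190]
def patch(poly):
    m=np.zeros(S["img"].shape[:2],np.uint8);cv2.fillPoly(m,[np.round(s(poly)).astype(np.int32)],1)
    ys,xs=np.nonzero(m);px=np.c_[xs,ys].astype(float);c,v=ray(S,px);r=S["range_z"][ys,xs];k=r>0
    P=c+v[k]*r[k][:,None];return np.median(P,0),np.percentile(P[:,2],[10,50,90]),len(P)
for n,p in dict(case=[(625,140),(650,95),(660,110),(640,150)],case2=[(660,140),(690,95),(700,100),(675,145)],gauge=[(540,265),(620,290),(600,335),(500,310)],base=[(690,300),(740,240),(770,180),(730,230)]).items(): print(n,patch(p))
x,y=np.round(s([(617,215)])[0]).astype(int);print("pin depth z");
c,v=ray(S,[(x+i,y+j) for j in range(-2,8) for i in (-1,0,1)]);P=(c+v*np.array([S["range_z"][y+j,x+i] for j in range(-2,8) for i in(-1,0,1)])[:,None]).reshape(10,3,3)
print(P[:,1])
for z in (72,75,78): print(z,atz(S,s([(626,180)]),z))
for z in (53,54.5,56.5): print(z,atz(S,s([(617,212)]),z))
```

```text
case (array([477. ,  56.9,  83.6]), array([81.8, 83.6, 85. ]), 43)
case2 (array([465.7,  38.3,  83.1]), array([81.5, 83.1, 84.8]), 41)
gauge (array([427.8, 159.9,  49. ]), array([46.9, 49. , 50.9]), 217)
base (array([441.4,  17.8,   6.1]), array([-0.8,  6.1, 11.2]), 60)
pin depth z
[[487.9  63.4  26.7]
 [458.3  93.8  55.4]
 [454.9  97.3  55.9]
 [457.3  94.7  49.8]
 [456.9  94.9  46.9]
 [456.9  94.8  43.4]
 [455.   96.7  42.2]
 [455.2  96.3  38.5]
 [457.2  94.1  32.8]
 [455.9  95.3  30.8]]
72 [[459.7  86.5  72. ]]
75 [[456.9  89.4  75. ]]
78 [[454.1  92.4  78. ]]
53 [[460.6  91.5  53. ]]
54.5 [[459.2  93.   54.5]]
56.5 [[457.4  94.8  56.5]]
```

Emit:
jog_arm --increments '[0,2,0,0,0,0,0,4,0,0,0,0,0,4,-4,0,0,0,0,4,-8,0,0,0,0,4,-12,0,0,0,0,4,-12,0,0,0,0,4,-12,0,0,0]'

```text
time_s: 4.63
tool_pos: [495.5, -1.1, 135.5]
ee_rot: [0.561, 0.828, -0.0, -0.0]
contact_force: [-0.1, -0.1, -2.6]
width: 0.409
grasp_force: 41.0
```

Run:
```python
from h import *
import pickle
d=grab("side");pickle.dump(d,open("side3.pkl","wb"))
s=manip.read_state();print(s["tool_pos"],2*np.degrees(np.arctan2(s["ee_rot"][1],s["ee_rot"][0]))-90,s["contact_force"],s["width"],s["time_s"])
save(d,"p3",(255,195,60,60),10)
```

```text
[495.68063039  -1.1565193  135.77780826] 21.715646596608764 [-0.19801551 -0.06302191 -1.72252626] 0.40359360984859066 4.6833
```

View pics/p3.png

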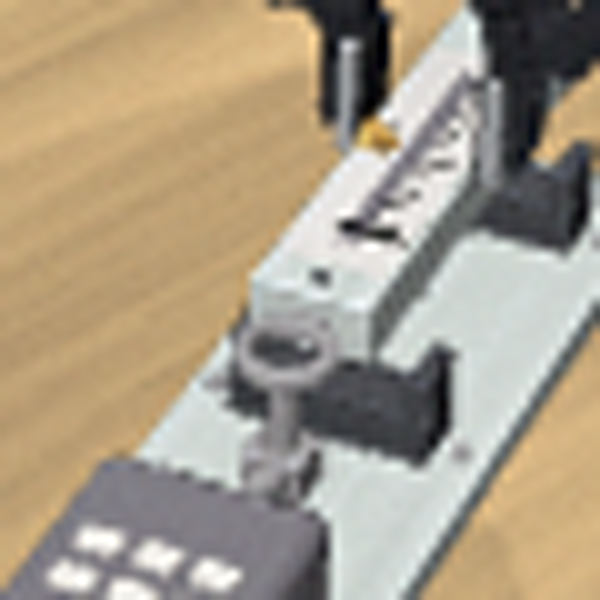

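In this crop the eye centre (286,348) lies on the extended pin axis, which runs through (286,400), so they are aligned. I'll lower slowly and watch the force.

Emit:
jog_arm --increments '[0,0,-3,0,0,0,0,0,-6,0,0,0,0,0,-9,0,0,0,0,0,-10,0,0,0,0,0,-10,0,0,0,0,0,-10,0,0,0]'

```text
time_s: 5.18
tool_pos: [495.7, -1.1, 125.8]
ee_rot: [0.561, 0.828, -0.0, -0.0]
contact_force: [0.6, 0.8, -2.5]
width: 0.408
grasp_force: 41.0
```

Emit:
jog_arm --increments '[0,0,-3,0,0,0,0,0,-6,0,0,0,0,0,-8,0,0,0,0,0,-10,0,0,0,0,0,-10,0,0,0,0,0,-10,0,0,0]'

```text
time_s: 5.68
tool_pos: [495.6, -1.1, 115.8]
ee_rot: [0.561, 0.828, -0.0, -0.0]
contact_force: [0.1, -1.4, -2.5]
width: 0.405
grasp_force: 41.0
```

Emit:
jog_arm --increments '[0,0,-2,0,0,0,0,0,-4,0,0,0,0,0,-4,0,0,0,0,0,-4,0,0,0]'

```text
time_s: 6.02
tool_pos: [495.7, -1.1, 111.8]
ee_rot: [0.561, 0.828, -0.0, -0.0]
contact_force: [0.8, 1.1, -3.9]
width: 0.402
grasp_force: 41.0
```

Run:
```python
from h import *
import pickle
d=grab("side");pickle.dump(d,open("side4.pkl","wb"))
s=manip.read_state();print(s["tool_pos"],s["contact_force"],s["ft_torque"],s["width"],s["time_s"])
save(d,"p4",(255,195,60,60),10)
```

```text
[495.70142156  -1.13250447 111.89489233] [-0.26240968  0.09861027 -3.18325336] [-0.00432415  0.02245106  0.02089594] 0.40453692745681996 6.0667
```

View pics/p4.png

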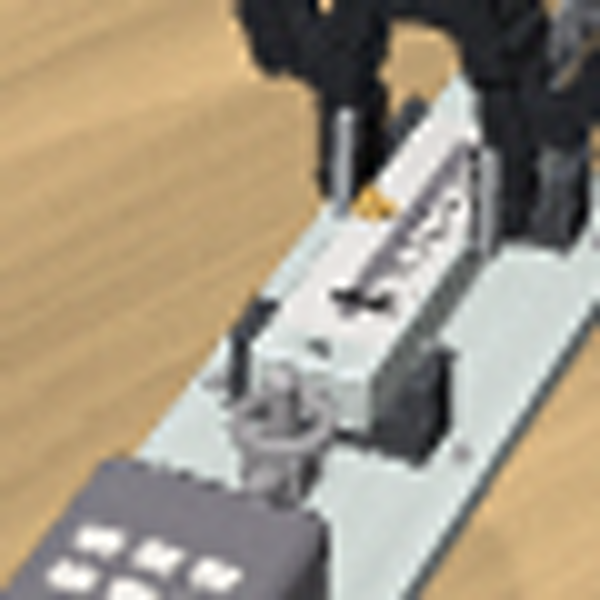

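The pin, with its top at (285,378), now stands through the eye ring centred at (285,420), and the case is between the cheeks. I'll lower to contact and release.

Emit:
jog_arm --increments '[0,0,-1,0,0,0,0,0,-2,0,0,0,0,0,-2,0,0,0]'

```text
time_s: 6.32
tool_pos: [495.8, -1.1, 111.2]
ee_rot: [0.561, 0.828, 0.0, 0.0]
contact_force: [-4.2, 0.2, 10.2]
width: 0.408
grasp_force: 42.4
```

Emit:
jog_arm --increments '[0,0,-0.5,0,0,0,0,0,-1,0,0,0,0,0,-1,0,0,0]'

```text
time_s: 6.57
tool_pos: [495.8, -1.1, 111.1]
ee_rot: [0.561, 0.828, 0.0, 0.001]
contact_force: [-7.9, 0.2, 20.6]
width: 0.404
grasp_force: 43.5
```

Emit:
jog_arm --increments '[0,0,2.5,0,0,0,0,0,2.5,0,0,0]'

```text
time_s: 6.73
tool_pos: [496.0, -1.2, 112.1]
ee_rot: [0.561, 0.828, 0.0, 0.001]
contact_force: [-0.6, 0.3, -2.7]
width: 0.408
grasp_force: 41.0
```

Emit:
jog_arm --increments '[0,0,0,0,0,0,0,0,0,0,0,0,0,0,0,0,0,0,0,0,0,0,0,0]' --jaw 65

```text
time_s: 7.07
tool_pos: [495.8, -1.2, 111.3]
ee_rot: [0.561, 0.828, 0.0, 0.0]
contact_force: [0.8, -0.1, 0.4]
width: 0.762
grasp_force: 0.0
```

Emit:
jog_arm --increments '[0,0,25,0,0,0,0,0,60,0,0,0,0,0,60,0,0,0,0,0,60,0,0,0]'

```text
time_s: 7.4
tool_pos: [496.7, -1.3, 173.0]
ee_rot: [0.561, 0.828, 0.001, 0.002]
contact_force: [0.0, -0.1, -0.7]
width: 0.76
grasp_force: 0.0
```

Emit:
jog_arm --increments '[10,-25,40,0,0,0,20,-60,60,0,0,0,30,-90,60,0,0,0,40,-102,60,0,0,0,40,-102,60,0,0,0,40,-102,60,0,0,0]' --jaw 50

```text
time_s: 7.9
tool_pos: [535.1, -103.4, 229.8]
ee_rot: [0.562, 0.827, -0.0, -0.001]
contact_force: [-0.1, -0.2, 0.0]
width: 0.586
grasp_force: 0.0
```

Run:
```python
from h import *
import pickle
np.set_printoptions(precision=1,suppress=True)
d=grab("side");pickle.dump(d,open("side5.pkl","wb"))
s=manip.read_state();print(s["tool_pos"],s["q"])
th=np.radians(21.7);R=np.array([[np.cos(th),-np.sin(th)],[np.sin(th),np.cos(th)]]);o=np.array([491.5,12.8])
v,u=np.mgrid[180:300,220:340];px=np.c_[u.ravel(),v.ravel()];c,w=ray(d,px);r=d["range_z"][px[:,1],px[:,0]]
P=c+w*r[:,None];L=np.c_[(P[:,:2]-o)@R,P[:,2]]
for y0 in range(-180,90,15):
    m=(abs(L[:,1]-y0)<7)&(abs(L[:,0])<30)&(L[:,2]>24)&(L[:,2]<62);Q=L[m]
    if len(Q)>3: print(y0,len(Q),"x",np.percentile(Q[:,0],[5,50,95]),"z",np.percentile(Q[:,2],[20,50,90]))
```

```text
[ 534.8 -102.5  229.9] [-0.3  0.4  1.6  0.   1.1 -0.7]
-180 5 x [-2.   1.1  7. ] z [35.4 36.3 37.9]
-165 6 x [-10.2  -0.   10.6] z [37.5 38.1 39.7]
-150 12 x [-9.  -6.   6.6] z [36.3 40.9 45.3]
-135 13 x [-5.9 -1.2  6.1] z [38.8 41.2 44.5]
-120 13 x [-7.7 -3.2  3.8] z [39.4 40.9 43.6]
-105 17 x [-7.1 -1.8  4.1] z [38.  40.9 43.2]
-90 8 x [-17.3  -3.8  11.6] z [43.8 44.5 47.5]
-75 52 x [-21.3  -4.3  19.7] z [40.5 46.  48.1]
-60 68 x [-29.3 -10.1  28.8] z [31.9 38.9 47.6]
-45 43 x [-18.2  -7.3  14.2] z [43.3 46.2 47.6]
-30 44 x [-17.9  -2.8  13.4] z [45.1 47.  48.5]
-15 38 x [-18.2  -7.3  13.4] z [44.8 46.3 48.1]
0 50 x [-18.5  -3.   13.1] z [45.  46.9 50.2]
15 42 x [-18.3  -5.1  13.5] z [43.4 46.8 48.6]
30 49 x [-18.5  -2.8  15.9] z [43.5 46.5 49.1]
45 74 x [-29.6  -6.3  24.8] z [36.6 44.2 48.1]
60 81 x [-27.9  -7.4  27.2] z [32.8 44.2 47.3]
75 58 x [-17.   -5.9  14. ] z [36.2 40.5 46.9]
```

Emit:
jog_arm --increments '[0,0,-35,0,0,0,0,0,-70,0,0,0,0,0,-100,0,0,0,0,0,-125,0,0,0,0,0,-136,0,0,0,0,0,-138,0,0,0,0,0,-138,0,0,0]'

```text
time_s: 8.53
tool_pos: [535.5, -102.3, 93.3]
ee_rot: [0.561, 0.828, -0.0, -0.001]
contact_force: [0.8, -1.1, 0.2]
width: 0.586
grasp_force: 0.0
```

Emit:
jog_arm --increments '[0,0,0,0,0,0,0,0,0,0,0,0,0,0,0,0,0,0,0,0,0,0,0,0,0,0,0,0,0,0,0,0,0,0,0,0,0,0,0,0,0,0]' --jaw 5 --newtons 40

```text
time_s: 9.12
tool_pos: [536.4, -103.4, 94.2]
ee_rot: [0.561, 0.828, 0.0, 0.001]
contact_force: [0.5, -0.6, 5.4]
width: 0.141
grasp_force: 39.2
```

Run:
```python
from h import *
import pickle
d=grab("top");pickle.dump(d,open("top6.pkl","wb"))
d=grab("side");pickle.dump(d,open("side6.pkl","wb"))
s=manip.read_state();print(s["tool_pos"],s["contact_force"],s["width"]*85.4,s["time_s"])
```

```text
[ 536.40450809 -103.41810227   94.03973734] [ 1.69988078 -0.7339004   5.74529066] 12.689888630548808 9.2167
```

Emit:
jog_arm --increments '[0,0,0.5,0,0,0,0,0,0.5,0,0,0]'

```text
time_s: 9.38
tool_pos: [536.4, -103.4, 94.4]
ee_rot: [0.561, 0.828, 0.0, 0.001]
contact_force: [3.6, -1.2, 5.1]
width: 0.147
grasp_force: 39.2
```

Emit:
jog_arm --increments '[0.9,-2.3,0,0,0,0,1.8,-4.6,0,0,0,0,2.8,-7,0,0,0,0,3.7,-9.3,0,0,0,0,4.6,-11.6,0,0,0,0,5.5,-13.9,0,0,0,0,5.5,-13.9,0,0,0,0]'

```text
time_s: 9.97
tool_pos: [541.2, -117.4, 93.8]
ee_rot: [0.561, 0.828, 0.0, -0.0]
contact_force: [2.4, 3.0, 3.7]
width: 0.147
grasp_force: 39.2
```

Emit:
jog_arm --increments '[0.9,-2.3,0,0,0,0,1.8,-4.6,0,0,0,0,2.8,-7,0,0,0,0,3.7,-9.3,0,0,0,0,4.6,-11.6,0,0,0,0,5.5,-13.9,0,0,0,0,5.5,-13.9,0,0,0,0]'

```text
time_s: 10.55
tool_pos: [546.2, -131.3, 93.5]
ee_rot: [0.561, 0.828, -0.0, -0.001]
contact_force: [-1.6, 3.6, 1.5]
width: 0.148
grasp_force: 39.0
```

```bash
cat > face.py <<'E'
from h import *
th=np.radians(21.7);Rb=np.array([[np.cos(th),-np.sin(th)],[np.sin(th),np.cos(th)]]);ob=np.array([491.5,12.8])
def face(d,z=48,k=5):  # metric picture of case top: cols = bench y +75(left)..-105, rows = bench x +24..-24
    Y,X=np.meshgrid(np.arange(105,-105,-1/k),np.arange(24,-24,-1/k))
    W=np.c_[np.c_[X.ravel(),Y.ravel()]@Rb.T+ob,np.full(X.size,z)]
    p=cv2.projectPoints(W,d["rvec"]*1.0,d["tvec"]*1.0,d["K"],d["D"])[0].reshape(*X.shape,2).astype(np.float32)
    return cv2.remap(d["img"],p[...,0],p[...,1],cv2.INTER_CUBIC)
E
python3 - <<'E'
from face import *
import pickle
D=[pickle.load(open("side5.pkl","rb")),None,pickle.load(open("top6.pkl","rb")),None]
D[1]=grab("side");D[3]=grab("top")
pickle.dump((D[1],D[3]),open("c7.pkl","wb"))
s=manip.read_state();print(s["tool_pos"],s["contact_force"],s["width"]*85.4,s["time_s"])
im=np.vstack([cv2.resize(face(d),(800,140),interpolation=cv2.INTER_CUBIC) for d in D])
cv2.imwrite("pics/p7.png",im[...,::-1])
E
```

```text
[ 546.12985303 -131.01344228   93.56771422] [-2.27951466  2.80350001  1.65119277] 12.753887961789163 10.65
```

View pics/p7.png

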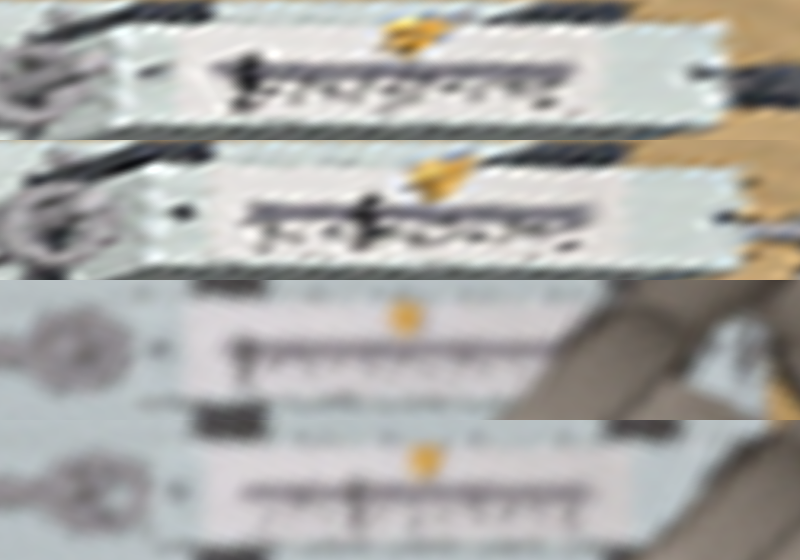

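The metric strips (3.81 px/mm) show, in the top view at rest, pointer at 243 and marker at 407, so the marker sits at about 43 mm. Now the pointer is at 357 and the marker at 427, leaving about 18 mm. The case slid 5 mm until the eye took up on the pin.

Emit:
jog_arm --increments '[0.9,-2.3,0,0,0,0,1.8,-4.6,0,0,0,0,2.8,-7,0,0,0,0,3.7,-9.3,0,0,0,0,4.6,-11.6,0,0,0,0,5.2,-13,0,0,0,0,5.2,-13,0,0,0,0]'

```text
time_s: 11.23
tool_pos: [551.9, -144.1, 93.7]
ee_rot: [0.561, 0.828, 0.0, -0.0]
contact_force: [-2.1, 3.9, -1.3]
width: 0.142
grasp_force: 38.9
```

```bash
cat > meas.py <<'E'
from face import *
import pickle
np.set_printoptions(precision=1,suppress=True)
def meas(d,nm):
    f=face(d).astype(float);r,g,b=f[...,0],f[...,1],f[...,2]
    Y=np.arange(105,-105,-.2)
    m=(r-b>60)&(np.abs(Y-0)<45)[None,:];m[60*48//28:]=False
    mk=(Y[None,:]*np.ones_like(r))[m]
    # pointer: darkness just above the slot relative to median
    k=5*48/140
    res=[]
    for a,c in((52,62),(60,66),(76,82)):
        p=f[int(a*k):int(c*k)].sum(2).mean(0)/3; w=(Y<(np.median(mk)+50))&(Y>-25)
        if a==52: w&=np.abs(Y-np.median(mk))>0
        q=np.where(w,p,999);i=q.argmin();j=slice(max(i-12,0),i+13);ww=np.clip(np.median(p[w])-p[j],0,None);res.append((Y[j]*ww).sum()/ww.sum())
    print(nm,"marker",np.median(mk),len(mk),"pointer",np.array(res),"gap",np.array(res)-np.median(mk))
E
python3 - <<'E'
from meas import *
meas(pickle.load(open("top6.pkl","rb")),"top rest");meas(pickle.load(open("side5.pkl","rb")),"side rest")
a,b=pickle.load(open("c7.pkl","rb"));meas(b,"top7");meas(a,"side7")
a,b=grab("side"),grab("top");pickle.dump((a,b),open("c8.pkl","wb"));meas(b,"top8");meas(a,"side8")
s=manip.read_state();print(s["tool_pos"],s["contact_force"],s["width"]*85.4,s["time_s"])
E
```

```text
top rest marker -1.400000000001512 1428 pointer [-2.4 40.5 40.4] gap [-1.  41.9 41.8]
side rest marker -3.6000000000015433 3418 pointer [39.2 39.4 39.8] gap [42.8 43.  43.4]
top7 marker -6.600000000001586 1417 pointer [-7.3 11.2 11.7] gap [-0.7 17.8 18.3]
side7 marker -10.800000000001646 3739 pointer [7.6 8.2 8.9] gap [18.4 19.  19.7]
top8 marker -6.600000000001586 1333 pointer [-6.4 -4.1 -3.5] gap [0.2 2.5 3.1]
side8 marker -11.000000000001648 3368 pointer [-6.8 -5.6 -5.8] gap [4.2 5.4 5.2]
[ 551.8 -143.9   93.7] [-1.3  5.  -1.2] 12.427633255654538 11.3333
```

Emit:
jog_arm --increments '[0.4,-1.1,0,0,0,0,0.9,-2.2,0,0,0,0,1.3,-3.3,0,0,0,0,1.3,-3.3,0,0,0,0,1.3,-3.3,0,0,0,0]'

```text
time_s: 11.75
tool_pos: [553.1, -147.0, 93.8]
ee_rot: [0.561, 0.828, 0.0, -0.0]
contact_force: [-2.0, 4.7, -0.8]
width: 0.144
grasp_force: 38.9
```

Run:
```python
from meas import *
a,b=grab("side"),grab("top");pickle.dump((a,b),open("c9.pkl","wb"));meas(b,"top9");meas(a,"side9")
def prof(d,lo,hi):
    f=face(d).astype(float);k=5*48/140;p=f[int(lo*k):int(hi*k)].sum(2).mean(0)/3
    return p[int((105-8)*5):int((105+22)*5):5]
print("Y=8..-22 below-slot darkness");
for lo,hi in((60,66),(76,84),(90,100)): print(prof(b,lo,hi))
s=manip.read_state();print(s["tool_pos"],s["contact_force"],s["width"]*85.4,s["time_s"])
```

```text
top9 marker -6.600000000001586 1342 pointer [-6.7 -6.3 -6.2] gap [-0.1  0.3  0.4]
side9 marker -11.200000000001651 3281 pointer [-8.6 -8.8 -7.8] gap [2.6 2.4 3.4]
Y=8..-22 below-slot darkness
[183.9 181.6 179.4 179.3 179.3 177.5 177.8 178.1 174.6 171.2 166.5 156.9
 143.9 133.2 127.2 128.8 139.1 152.9 164.7 173.2 178.3 181.  181.4 180.
 177.1 175.2 175.4 175.5 174.3 174.6]
[154.5 154.9 156.9 158.7 160.1 161.9 163.8 164.5 164.8 163.4 159.2 151.
 140.  128.4 121.6 124.  134.2 145.7 156.3 163.9 166.2 166.2 165.9 163.2
 159.1 154.7 149.2 144.7 144.2 147.3]
[195.2 194.7 193.9 194.5 196.8 199.4 201.5 203.3 204.2 200.9 190.5 175.5
 159.  146.2 142.  146.5 156.1 165.8 173.1 179.5 186.1 190.7 193.4 195.6
 195.7 194.5 193.4 193.6 194.8 196.4]
[ 553.1 -147.    93.8] [-1.3  4.1 -2.1] 12.785714357973834 11.85
```

Emit:
jog_arm --increments '[0.3,-0.7,0,0,0,0,0.3,-0.7,0,0,0,0,0.3,-0.7,0,0,0,0,0.3,-0.7,0,0,0,0]'

```text
time_s: 12.18
tool_pos: [553.3, -147.7, 93.8]
ee_rot: [0.561, 0.828, 0.0, -0.0]
contact_force: [-1.3, 5.1, -1.5]
width: 0.142
grasp_force: 38.9
```

Run:
```python
from meas import *
a,b=grab("side"),grab("top");meas(b,"top");meas(a,"side")
print(manip.finish_job())
```

```text
top marker -6.800000000001589 1325 pointer [-7.2 -6.8 -6.8] gap [-0.4 -0.  -0. ]
side marker -11.200000000001651 3262 pointer [-8.4 -9.  -9.5] gap [2.8 2.2 1.7]
the job is handed in; nothing more can be done
None
```

The balance lies face up in the cradle with its eye over the pin, and I handed the job in with the arm still holding the grip drawn out about 42 mm, the pointer level with the brass marker in the top camera and about 2 mm short of it in the side camera, both within the 4 mm (half-division) limit.

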